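# Press the lid home on a loaf tin

### The job

Stand the red loaf tin in the brass nest of the press's pulled-out tray, setting it down gently, and push the tray fully home under the press. Then wind the crank clockwise until the pad just meets the tin's lid, give it a quarter of a turn more from that point (never much more, or the tin is crushed), and let go of the crank so that the tin stays clamped. Leave the other things on the bench alone.

Things in the scene. Friction and masses are not known exactly. Their poses are not given: they have to be found in the camera images.
- tin_center (a point): Centre of the red loaf tin, half-way up: an upright closed cylinder 64 mm across and 75 mm tall, about 0.7 kg, red with a bright lid flush with its sides. It stands loose on the bench (z = 0), so this point is then 37.5 mm up. Its z axis is the tin's axis.
- press: Green bench screw press, fixed. Origin on the bench under the screw's axis, z up. Base plate 200 mm (x) by 345 mm (y, -265 to +80 mm), 20 mm thick. Two 20 mm posts at x = -78 and +78 mm carry a beam 190 by 42 mm, 170 to 205 mm up. The tray slides on the base along the press's y axis, between the posts. One turn of the steep screw moves the rubber pad (44 mm across) 36 mm.
- crank_axis (a point): Point on the screw's vertical axis at the height of the crank grip's middle, 255 mm up. The pad on this axis is spring-backed: on contact it pushes the lid with about 40 N, rising 3 N per mm wound on (27 N a quarter turn); over 85 N crushes the tin. How far the pad hangs down differs each time by up to 20 mm, unmeasured: it meets the lid at a crank reading anywhere from 2.0 to 5.8 rad.
- crank_knob (a point): Middle of the crank's red upright grip: a cylinder 22 mm across and 40 mm tall (235 to 275 mm above the bench) that spins freely on its pin, 55 mm from the screw's axis. It goes round at constant height. The steel crank arm lies below it, its top 233 mm up.
- crank (a joint): Turn of the crank in rad, 0 (top) to 8.6, growing as it is wound clockwise seen from above, which lowers the pad; 0 to 1.0 at the start. It stays where it is left: friction takes about 0.5 N m, about 9 N along the grip's path while winding freely (less at a standstill), rising by about 4 N at contact and about 3 N more over the next quarter turn.
- tray_nest (a point): Centre of the nest's floor on the wooden tray: a square of low brass curbs, 75 mm inside and 87 mm outside, 9 mm high, its sides along the press's x and y axes. The floor is 33 mm above the bench; a seated tin's centre is 70.5 mm up. It moves with the tray.
- tray_handle (a point): Centre of the tray's black upright handle plate, 63 mm above the bench: 50 mm wide (along the press's x), 12 mm thick (y), its top 78 mm above the bench and its bottom on the tray's top at 33 mm. It stands 100 mm to the press's -y side of the nest's centre, at the outer end of the tray.
- tray (a joint): Travel of the tray in m along the press's +y axis: 0 pulled out (nest 130 mm from the screw's axis), 0.130 fully home against the stop (nest under the screw). It takes about 3 N to slide.
- mould: Empty copper baking mould, an open cup 76 mm across and 90 mm tall, loose on the bench; to be left alone. Origin: centre of its underside.
- jar: Amber glass jar, 60 mm across, 85 mm tall, loose on the bench; to be left alone. Origin: centre of its underside.
- brush: Pastry brush 200 mm long lying on the bench; to be left alone. Origin: middle of its underside, x along its length.
There are look-alikes about, which are no part of the job. What is shaped like the part that bears tin_center but purple is not meant.

How it is judged (in metres and radians):
On the way, in this order (a step that is already met when the one before it is completed fails the run):
1. the tin stands in the nest of the tray, let go, the tray not yet home (horizontal distance between tin_center and tray_nest below 0.009 m and z of tin_center in the frame of tray_nest below 0.041 m and angle between tin_center's own z axis and vertical below 0.08 rad and contact force between the fingers and tin below 0.1 N and value of joint tray below 0.1 m), for 0.1 s.
2. the tray with the tin is fully home, the pad not yet on the lid (value of joint tray above 0.127 m and horizontal distance between tin_center and tray_nest below 0.009 m and contact force between pad_c0 and tin below 0.5 N), for 0.1 s.
3. the pad presses on the lid (contact force between pad_c0 and tin above 25 N), for 0.1 s.
At the end, for the whole second after the job is handed in: The tin stands upright in the tray's nest (within 9 mm of its centre), the tray is home within 3 mm, and the pad clamps the lid with the force of about a quarter turn past contact, 58 to 77 N (about 0.17 to 0.34 turn), with the crank let go and at rest (contact force between pad_c0 and tin between 58 and 77 N and value of joint tray above 0.127 m and horizontal distance between tin_center and tray_nest below 0.009 m and z of tin_center in the frame of tray_nest below 0.041 m and angle between tin_center's own z axis and vertical below 0.08 rad and velocity of joint crank between -0.05 and 0.05 rad/s); the robot touches nothing.
It fails at once if the tin is crushed: the press pushes on it with more than 85 N (wound far past a quarter turn) (contact force between pad_c0 and tin above 85 N).
It fails at once if the mould, jar or brush is moved by more than 20 mm (distance of any of mould, jar, brush from where it was at the start of the episode above 0.02 m).
It fails at once if the tin is dropped or slammed down: it pushes on the press with more than 80 N before the pad touches it (contact force between pad_c0 and tin below 0.1 N and contact force between tray_c0 and tin above 80 N).
It also fails if it takes over 72 s, if anything falls off the work surface, if the arm or the gripper's body presses on something with over 40 N, if the wrist force passes 120 N, or if a joint passes its speed limit or range.

### The arm

A 6-joint arm with a two-finger parallel gripper is mounted at the origin on the work surface. World frame = base frame: x ahead of the robot, y to its left, z up, the work surface at z = 0. Lengths are in mm, angles in degrees, forces in N, time in s.
With the tool pointing down it reaches from about 325 to 925 mm from the base axis. Payload 3.1 kg.
Tool frame: the origin (TCP) lies at the very end of the fingers, on their centre line; the grasp point (between the pads) lies grasp_offset behind it (grasp_offset is the distance from the TCP to the grasp point, in mm); z points along the fingers, y is the line along which they close (so a half turn about z gives the same grasp; the last joint's range is limited). The gripper opens to 85 mm and grips with 20 to 120 N. Pads are 22 mm wide; open, the fingers measure 114 mm over their backs; the gripper's body (76 mm by 85 mm) begins 54 mm behind the grasp point. The pads swing forward as they close: fully open they stand 13 mm farther back than shut.
Start: joints at [-83.663, 12.427, 92.441, -0, 75.132, -6.429], TCP at [138.121, -609.559, 231.3] pointing down, gripper open.
Joint ranges: [-157.48, 157.48], [-44.54, 120.13], [17.64, 146.25], [-64.5, 244.5], [7.68, 150.69], [-147.95, 147.95]. Speed limits (degrees/s): [159.86, 159.86, 180, 180, 180, 180].

### API

Orientations are given as [roll, pitch, yaw] about the fixed x, y, z axes, in that order (R = Rz(yaw) Ry(pitch) Rx(roll)).
In Python, from station import * gives the robot as it stands. Calls block until the motion is done:
- goto(position, orientation): joint-space move of the TCP to a pose.
- move_l(position, attitude=None, speed=150): straight line of the TCP; attitude=None keeps the orientation; speed is the mean speed in mm/s.
- move_j(angles): joint-space move.
- grip(opening, squeeze=None): finger opening in mm; squeeze is the grip in N (None keeps the last); returns when the fingers have stopped.
- wait(seconds).
- solve_ik(position, orientation): joint angles nearest the present ones, or None.
- get_obs(): the state.
- get_image(name): name is "scene" or "side" or "wrist"; returns the picture (384x512x3 uint8, red, green, blue); there is no depth.
- get_calibration(name): a dict with "fx", "fy", "cx", "cy" (pixels), "R" (3x3) and "t" (3): a world point X has camera coordinates R X + t; the wrist camera has in their place "mount" (4x4, takes a point from camera to tool coordinates, whose origin is the TCP and whose axes are the flange's). Camera axes: x right, y down, z forward; pixel columns grow to the right and rows downward; lengths in mm; the calibration is good to about 2 mm. A picture is of the moment at which its call begins: read the wrist's pose just before it. get_calibration takes no time and is no camera call.
A pose or a line that the arm cannot do raises Unreachable and nothing moves.
- sign_off(): hands the job in; it is judged then, once.
Trained networks look in the newest picture that a camera, given by its name, has taken for a name from the list of things; names that differ only in an ending like _2 or _b are one class to them, and where a whole thing is asked for, a point or a joint stands for the part that bears it (a point fixed in the world has none). Each returns a list of dicts, best first, with "score" (0 to 1); they miss things now and then, are a little off and sometimes report something else, mostly with a low value. They report only what shows in the picture. A call takes as long as a camera call. They do not tell look-alikes from the thing itself.
- spot_in(name, camera): "extent" ([centre column, centre row, width, height] in pixels, round what is visible of it).
- regions_of(name, camera): "region" (384x512 bool, what is visible of it) and "extent" ([centre column, centre row, width, height] in pixels, round what is visible of it).
The state is a dict: "t": time; "joint_pos": joint angles; "qvel": joint speeds; "effort": joint torques, N m; "tcp_pos": TCP position; "ee_rot": TCP orientation; "wrist_force": force on the tool from outside, world axes, zero at the start; "moment": the same for the moment, N m; "grip_width": finger opening in mm; "grip_force": force on a finger pad.
Only numpy, scipy, OpenCV 4.12 (cv2) and the standard library are available. Lean on these libraries where they do the work, as an engineer would, in place of code of your own. Each camera call takes 0.05 s, during which the arm holds its last target. There are 200 camera calls.

## Working session

There is one attempt and no reset: what is moved stays moved. The work goes in short steps, each a Python script; the robot and the scene stay as the last script left them, time stands still between calls to the robot, and variables do not carry over. Pictures are saved under pics/ and viewed, at most 10 in all, crops included, and the job is handed in when it is done.

```bash
mkdir -p pics; ls; python3 - <<'E'
from station import *
import cv2,numpy as np
o=get_obs();print({k:np.round(v,3).tolist() if not isinstance(v,dict) else v for k,v in o.items()})
for c in("scene","side"):
    im=get_image(c);cv2.imwrite(f"pics/{c}0.png",im[...,::-1])
    k=get_calibration(c);print(c,{a:np.round(b,4).tolist() for a,b in k.items()})
    for n in("tin_center","crank_knob","tray_handle","tray_nest","press","mould","jar","brush"):
        print(n,[(round(d["score"],2),np.round(d["extent"],1).tolist()) for d in spot_in(n,c)][:3])
print(get_calibration("wrist"))
try: print(grasp_offset)
except Exception as e: print(e)
E
```

```text
pics
{'t': 0.0, 'joint_pos': [-83.663, 12.478, 92.531, 0.002, 75.13, -6.429], 'qvel': [0.05, -0.041, 0.035, -0.051, -0.023, -0.094], 'effort': [0.001, -39.685, -30.385, 0.0, 0.01, 0.0], 'tcp_pos': [138.04, -608.718, 229.933], 'ee_rot': [-179.862, -0.017, 12.766], 'wrist_force': [-0.162, 0.149, -0.436], 'moment': [-0.002, 0.017, 0.075], 'grip_force': 0.0, 'grip_width': 85.545}
scene {'fx': 494.7123, 'fy': 494.7123, 'cx': 260.9958, 'cy': 181.0842, 'R': [[-0.5134, 0.858, -0.0135], [0.5523, 0.3183, -0.7705], [-0.6568, -0.4031, -0.6373]], 't': [281.4391, -169.9976, 1877.4603]}
tin_center [(0.76, [167.8, 192.3, 18.8, 29.5]), (0.56, [135.3, 181.2, 23.8, 26.7]), (0.31, [304.1, 186.1, 37.5, 21.8])]
crank_knob [(0.59, [304.8, 188.9, 40.3, 19.3])]
tray_handle [(0.91, [245.2, 226.1, 63.6, 41.8])]
tray_nest [(0.65, [244.2, 227.3, 60.9, 37.0]), (0.55, [394.8, 233.4, 20.6, 35.4])]
press [(0.9, [265.4, 227.7, 133.9, 107.8]), (0.55, [394.3, 233.9, 22.0, 34.9])]
mould [(0.63, [190.8, 165.2, 21.5, 30.0])]
jar [(0.56, [395.1, 232.4, 23.0, 32.9])]
brush [(0.57, [357.7, 304.0, 38.6, 65.7]), (0.52, [393.9,
[... 427 characters left out ...]
, 51.7])]
tray_nest [(0.8, [241.9, 214.1, 35.2, 48.8])]
press [(0.93, [225.2, 240.1, 107.7, 107.5])]
mould [(0.68, [317.3, 172.5, 22.8, 30.6])]
jar [(0.75, [215.8, 351.4, 27.7, 38.9])]
brush [(0.63, [135.7, 311.2, 78.6, 27.9])]
{'fx': 273.6176481016914, 'fy': 273.6176481016914, 'cx': 256.42253557786586, 'cy': 193.35974430127666, 'mount': array([[-5.91152295e-04, -9.46943843e-01, -3.21398521e-01,
         8.14254117e+01],
       [ 9.99999682e-01, -7.31812685e-04,  3.16844673e-04,
        -3.59608080e-02],
       [-5.35237627e-04, -3.21398231e-01,  9.46943974e-01,
        -1.42423411e+02],
       [ 0.00000000e+00,  0.00000000e+00,  0.00000000e+00,
         1.00000000e+00]])}
18.700000000000003
```

```bash
python3 - <<'E'
import cv2,numpy as np
a=cv2.imread("pics/scene0.png")[110:350,110:430];b=cv2.imread("pics/side0.png")[110:390,80:400]
a=cv2.resize(a,(800,600),interpolation=cv2.INTER_CUBIC);cv2.imwrite("pics/a.png",a)
cv2.imwrite("pics/b.png",cv2.resize(b,(686,600),interpolation=cv2.INTER_CUBIC))
E
```

```text
(no output)
```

View pics/a.png

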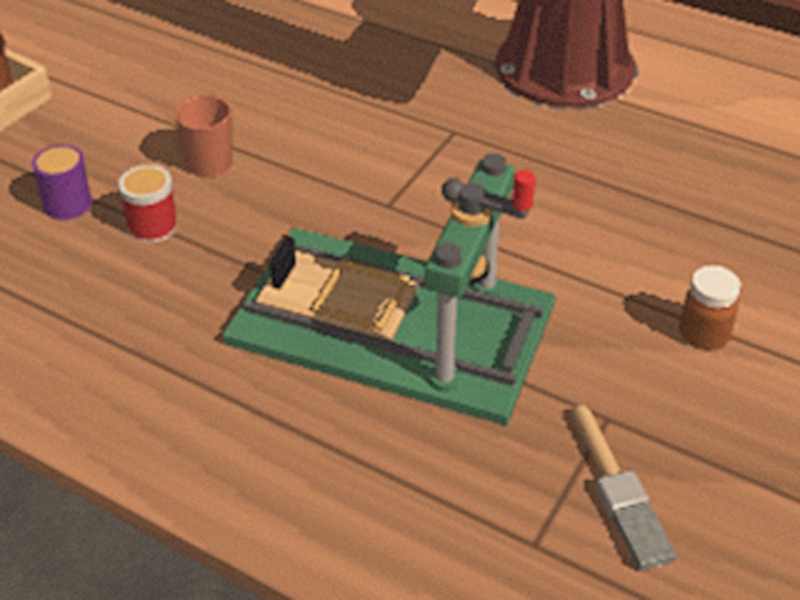

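View pics/b.png

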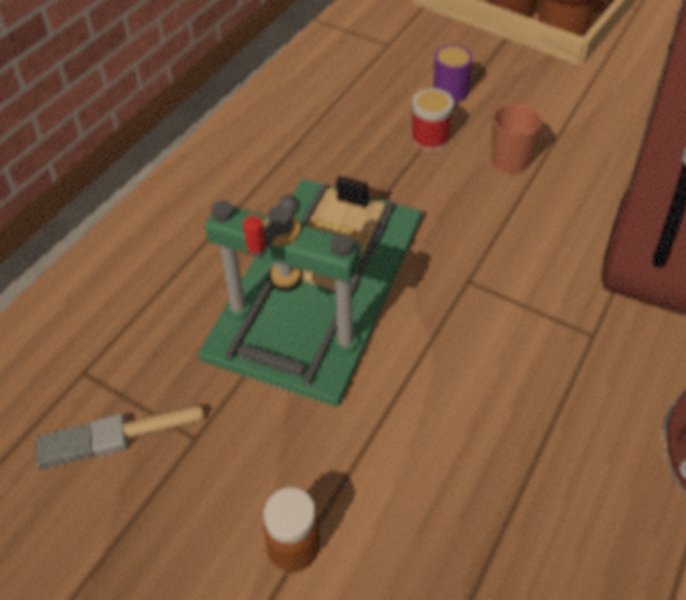

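Candidates for the tin in the scene image: the red tin (168,192), the purple look-alike (135,181), and the copper mould (191,165), which is an open cup. I choose the red one. I'll confirm it with a close wrist crop.

```bash
cat > h.py <<'E'
from station import *
import cv2,numpy as np
from scipy.optimize import least_squares
from scipy.spatial.transform import Rotation as Ro
def cam(c,o=None):
    k=get_calibration(c)
    if c!="wrist": return k["fx"],k["fy"],k["cx"],k["cy"],np.array(k["R"]),np.array(k["t"])
    o=o or get_obs(); T=np.eye(4);T[:3,:3]=Ro.from_euler("xyz",o["ee_rot"],degrees=True).as_matrix();T[:3,3]=o["tcp_pos"]
    M=np.linalg.inv(T@np.array(k["mount"]));return k["fx"],k["fy"],k["cx"],k["cy"],M[:3,:3],M[:3,3]
def proj(C,X):
    p=np.atleast_2d(X)@C[4].T+C[5];return np.c_[C[0]*p[:,0]/p[:,2]+C[2],C[1]*p[:,1]/p[:,2]+C[3]]
def back(C,uv,z):
    d=C[4].T@np.array([(uv[0]-C[2])/C[0],(uv[1]-C[3])/C[1],1]);o=-C[4].T@C[5];return o+d*(z-o[2])/d[2]
def pw(p,X):  # press pose (x,y,yaw rad) -> world
    X=np.atleast_2d(X).astype(float);c,s=np.cos(p[2]),np.sin(p[2])
    return np.c_[p[0]+c*X[:,0]-s*X[:,1],p[1]+s*X[:,0]+c*X[:,1],X[:,2]]
E
python3 - <<'E'
from h import *
P=np.array([[100,-265,20],[-100,-265,20],[100,80,20],[-100,80,20]])
S=np.array([[225,338],[293,230],[507,415],[553,292]])/2.5+110
B=np.array([[305,183],[424,210],[203,352],[340,397]])/2.143+[80,110]
cs,cb=cam("scene"),cam("side")
f=lambda p:np.r_[(proj(cs,pw(p,P))-S).ravel(),(proj(cb,pw(p,P))-B).ravel()]
r=least_squares(f,[600,-200,0.8]);r2=least_squares(f,[600,-200,0.8+3.14])
r=min(r,r2,key=lambda q:q.cost);p=r.x
print(p,np.degrees(p[2]),r.cost,np.round(r.fun,1))
k=[back(cs,np.array([524,191])/2.5+110,255),back(cb,np.array([254,235])/2.143+[80,110],255)];print("knob",k)
ax=pw(p,[0,0,255])[0];print("nest",pw(p,[0,-130,33]),"handle",pw(p,[0,-230,63]))
for q in k: print(np.linalg.norm((q-ax)[:2]),np.degrees(np.arctan2(*(q-ax)[1::-1])))
for n,s,b,z in(("tin",[147,203],[432,118],37.5),("purple",[62,182],[453,73],37.5),("mould",[205,136],[515,139],45),("handle",[284,262],[353,191],57)):
    print(n,back(cs,np.array(s)/2.5+110,z),back(cb,np.array(b)/2.143+[80,110],z))
E
```

```text
[5.71850716e+02 1.39022685e+02 1.77046783e-01] 10.144033462435797 36.3648176100147 [ 0.2 -3.   0.7 -2.9  2.2 -1.8  2.2 -1.7 -2.4 -3.8 -1.1 -1.9 -3.1 -1.6
 -0.1 -1.1]
knob [array([575.98144971, 194.39588288, 255.        ]), array([565.29502223, 197.70082729, 255.        ])]
nest [[594.74674459  11.05483009  33.        ]] handle [[612.35907393 -87.38198139  63.        ]]
55.52705645410118 85.73374788633268
59.04321728267254 96.37481679556262
tin [ 599.40031158 -313.25369834   37.5       ] [ 590.52580937 -311.37524748   37.5       ]
purple [ 622.20274237 -437.03798674   37.5       ] [ 613.41437039 -438.11589087   37.5       ]
mould [ 456.58981028 -327.28782318   45.        ] [ 449.11118039 -322.87460139   45.        ]
handle [618.53117056 -86.47178744  57.        ] [607.28787869 -83.6508971   57.        ]
```

```bash
cat >> h.py <<'E'
YAW=10.14
def fitcyl(C,ext,r,z0,z1,x0):
    a=np.linspace(0,2*np.pi,60)
    def f(q):
        X=np.r_[[[q[0]+r*np.cos(t),q[1]+r*np.sin(t),z] for z in(z0,z1) for t in a]]
        u=proj(C,X);l,h=u.min(0),u.max(0);return np.r_[(l+h)/2,h-l]-ext
    s=least_squares(f,x0);return s.x,s.fun
E
python3 - <<'E'
from h import *
goto([595,-312,230],[180,0,YAW])
o=get_obs();im=get_image("wrist");cv2.imwrite("pics/w1.png",im[...,::-1]);C=cam("wrist",o)
for d in regions_of("tin_center","wrist"):
    e=d["extent"];m=d["region"];print(round(d["score"],2),np.round(e,1),im[m].mean(0).round(),fitcyl(C,e,32,0,75,[595,-312]))
print(o["t"],o["tcp_pos"],o["ee_rot"])
goto([600,0,300],[180,0,YAW])
o=get_obs();im=get_image("wrist");cv2.imwrite("pics/w2.png",im[...,::-1]);C=cam("wrist",o)
print(o["tcp_pos"],o["ee_rot"],np.round(o["wrist_force"],1))
for n in("crank_knob","tray_handle","tray_nest"):
    print(n,[(round(d["score"],2),np.round(d["extent"],1).tolist()) for d in spot_in(n,"wrist")][:2])
np.save("o2.npy",dict(o),allow_pickle=True)
E
```

```text
0.94 [259.3 170.8  55.2  67.2] [217. 163.  76.] (array([ 595.22240041, -316.43998488]), array([ 1.83172717e-03,  3.36878617e-01,  1.72688750e+00, -2.94454080e+00]))
0.62 [364.7 171.8  76.2  62.7] [175. 108.  78.] (array([ 617.09665832, -442.94610068]), array([ 0.48259734, -0.31094336, -2.27546618,  1.55639426]))
0.27 [ 65.3 109.1 130.6 166.4] [ 91. 104.  60.] (array([643.42214182, -80.59368029]), array([ -6.94462148, -17.50402487, -28.6838103 , -99.50081218]))
2.8667 [ 594.36378949 -313.09822244  230.01092138] [1.79978466e+02 1.98954273e-02 1.00603628e+01]
[599.99627105  -1.117653   299.5241684 ] [1.79967155e+02 3.81653964e-02 1.00749475e+01] [-0.4  0.5 -0.8]
crank_knob [(0.97, [66.5, 199.8, 129.6, 39.1])]
tray_handle [(0.71, [271.3, 154.6, 117.2, 63.2])]
tray_nest [(0.57, [273.8, 152.8, 117.2, 64.8])]
```

View pics/w1.png

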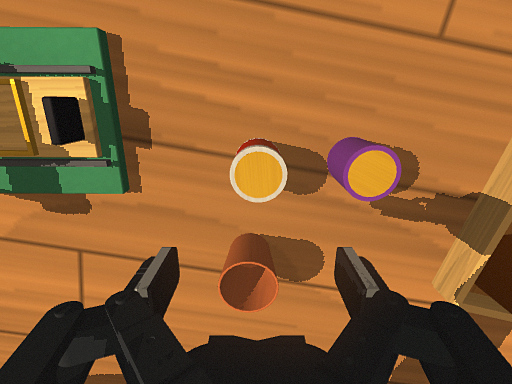

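View pics/w2.png

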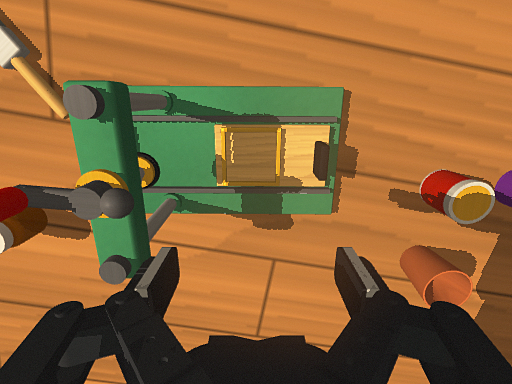

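w1 shows the red tin with a pale rim at (259,171) and the purple look-alike at (366,170), so the red choice is confirmed. w2 shows the press with its brass nest near (252,156), the handle at (321,160) and the red grip at the left edge (10,200). I'll zoom in on the nest for press points.

```bash
python3 - <<'E'
import cv2
a=cv2.imread("pics/w2.png")[80:220,200:360];cv2.imwrite("pics/w2c.png",cv2.resize(a,(640,560),interpolation=cv2.INTER_CUBIC))
E
```

```text
(no output)
```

View pics/w2c.png

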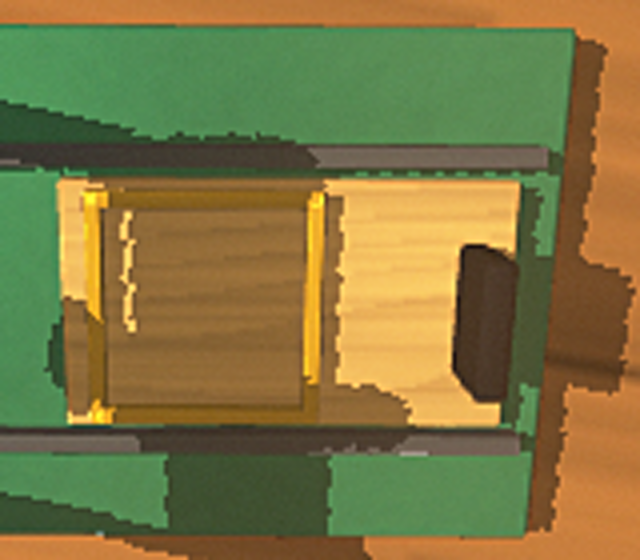

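```bash
python3 - <<'E'
from h import *
o=np.load("o2.npy",allow_pickle=True).item();C=cam("wrist",o)
P=np.array([[43.5,-86.5,42],[43.5,-173.5,42],[-43.5,-86.5,42],[-43.5,-173.5,42],[100,-265,20],[-100,-265,20]])
U=np.array([[84,191],[324,191],[90,424],[320,424],[575,29],[527,534]])/4+[200,80]
r=least_squares(lambda p:(proj(C,pw(p,P))-U).ravel(),[572,139,.177]);print(r.x,np.degrees(r.x[2]),np.round(r.fun,1))
print("nest",pw(r.x,[0,-130,33]))
print("lid rim", back(C.__class__(cam("wrist",o)),(252,156),33))
E
```

```text
[5.76814347e+02 1.34835800e+02 1.74313187e-01] 9.987409904577701 [-0.8  0.1  0.1  0.1  0.1  0.1 -0.6  0.1  0.9 -1.   0.4  1. ]
nest [[599.36047723   6.80583495  33.        ]]
lid rim [600.83903277   5.4433503   33.        ]
```

```bash
sed -i 's/^YAW=.*/YAW=10.0\nPP=np.array([576.8,134.8,np.radians(10)])/' h.py; python3 - <<'E'
from h import *
goto([595.2,-316.4,150],[180,0,YAW]);move_l([595.2,-316.4,26],speed=100)
grip(50,50);o=get_obs();print(o["t"],o["tcp_pos"],o["grip_width"],o["grip_force"],np.round(o["wrist_force"],1))
z0=o["tcp_pos"][2]
p=o["tcp_pos"];move_l([p[0],p[1],145],speed=120)
n=pw(PP,[0,-130,0])[0]
goto([n[0],n[1],145],[180,0,YAW])
o=get_obs();im=get_image("wrist");cv2.imwrite("pics/w3.png",im[...,::-1])
print(o["tcp_pos"],o["grip_width"],np.round(o["wrist_force"],1))
C=cam("wrist",o);zb=o["tcp_pos"][2]-z0
for d in regions_of("tin_center","wrist")[:3]: print(round(d["score"],2),np.round(d["extent"],1),fitcyl(C,d["extent"],32,zb,zb+75,n[:2]))
np.save("o3.npy",dict(o),allow_pickle=True);np.save("z0.npy",z0);print(z0)
E
```

```text
7.425 [ 595.81577956 -316.06969458   27.17243541] 62.73690621581733 56.88652753829956 [-0.5  2.5  6.1]
[599.92023054   5.47272352 145.20442488] 63.31703953814631 [-0.1  0.  -7.6]
0.57 [256.3 261.6 154.8 164.4] (array([606.62159471,   6.72259197]), array([ 0.01509467, -1.39407639, -0.08044785, 13.62278358]))
27.172435411282358
```

View pics/w3.png

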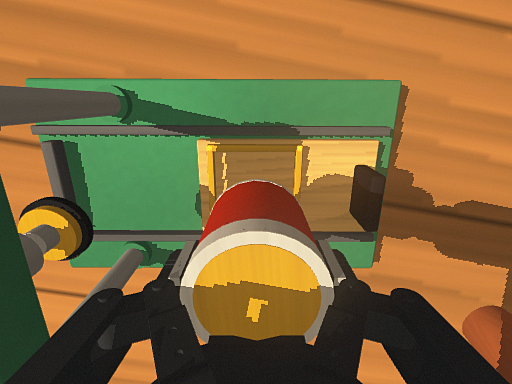

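The picture shows the tin held. Its lid rim spans columns 180–333 with its far edge at row ~232, the tin's bottom far edge is at row ~180, and the nest's far corners are at (207,142) and (302,145).

```bash
python3 - <<'E'
from h import *
o=np.load("o3.npy",allow_pickle=True).item();z0=np.load("z0.npy");C=cam("wrist",o);zb=o["tcp_pos"][2]-z0
u=np.radians(10);ux=np.array([np.cos(u),np.sin(u)]);t=o["tcp_pos"][:2]
for uv,z in(((256.5,233),zb+75),((254,180),zb)):
    b=back(C,uv,z)[:2]-32*ux;d=b-t;print("tin rel tcp x,y",d@ux,d@[-ux[1],ux[0]])
print("side rim rel",[(back(C,(c,290),zb+75)[:2]-t) for c in(180,333)])
n=pw(PP,[[43.5,-86.5,42],[43.5,-173.5,42]]);print(proj(C,n))
E
```

```text
tin rel tcp x,y 1.205664134424723 -0.04192840235154021
tin rel tcp x,y 0.9664669560783069 1.4081912021435963
side rim rel [array([ 1.43106414, 32.44890346]), array([ 12.27318406, -30.08808054])]
[[205.93375007 145.77208285]
 [303.12317706 145.6072219 ]]
```

```bash
python3 - <<'E'
from h import *
z0=float(np.load("z0.npy"));n=pw(PP,[0,-130,0])[0]
x,y=n[0]-.3,n[1]+1
move_l([x,y,z0+33+8],speed=60);b=get_obs();print(b["tcp_pos"],np.round(b["wrist_force"],1))
z=z0+33+6
for i in range(12):
    move_l([x,y,z],speed=20);o=get_obs();df=o["wrist_force"][2]-b["wrist_force"][2]
    if df>4: break
    z-=1
print(i,o["tcp_pos"],np.round(o["wrist_force"],1))
grip(72);wait(.2);grip(85);p=get_obs()["tcp_pos"];move_l([p[0],p[1],190],speed=120)
o=get_obs();print(o["t"],o["tcp_pos"],np.round(o["wrist_force"],1))
im=get_image("wrist");cv2.imwrite("pics/w4.png",im[...,::-1]);C=cam("wrist",o)
for d in regions_of("tin_center","wrist")[:2]: print(round(d["score"],2),np.round(d["extent"],1),fitcyl(C,d["extent"],32,33,108,n[:2]))
print(n)
E
```

```text
[599.65221567   7.70235953  68.8287133 ] [-0.2  0.8 -7.5]
7 [599.33498603   7.74538575  60.20504564] [-3.  -0.3  0.5]
15.3167 [598.24111215   7.86208338 188.74030822] [ 0.2  0.1 -0.1]
0.67 [257.1 189.9  75.1  90.1] (array([598.47235294,   7.24969532]), array([-1.51981897e-03,  3.14893808e-01, -1.28301093e+00, -5.65778905e+00]))
[599.3742631    6.77499211   0.        ]
```

View pics/w4.png

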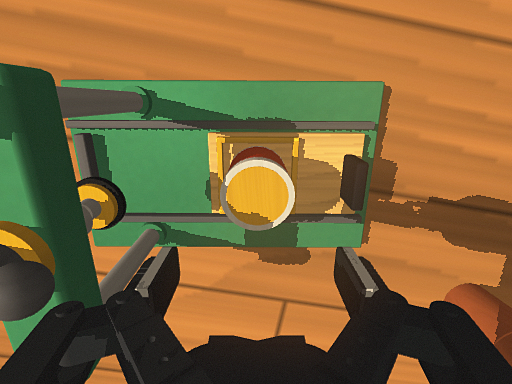

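The tin sits inside the brass curbs (lid at 257,190). Next I push the tray.

```bash
python3 - <<'E'
from h import *
g=lambda y,z:pw(PP,[0,y,z])[0]
goto(g(-268,190),[180,0,YAW]);grip(0);move_l(g(-268,50),speed=150)
b=get_obs();print(b["tcp_pos"],b["grip_width"],np.round(b["wrist_force"],1))
move_l(g(-126,50),speed=60)
u=np.array([-np.sin(PP[2]),np.cos(PP[2]),0])
y=-126;L=[]
while y<-108:
    y+=1;move_l(g(y,50),speed=25);o=get_obs();f=(o["wrist_force"]-b["wrist_force"])@u;L.append((y,round(f,1)))
    if f<-12: break
print(L,o["tcp_pos"],o["t"]);
move_l(g(y-30,50),speed=100);move_l(g(y-30,190),speed=150)
o=get_obs();print(o["t"]);im=get_image("wrist");cv2.imwrite("pics/w5.png",im[...,::-1]);np.save("o5.npy",dict(o),allow_pickle=True)
goto(pw(PP,[-20,50,345])[0],[180,0,YAW])
o=get_obs();im2=get_image("wrist");cv2.imwrite("pics/w6.png",im2[...,::-1]);np.save("o6.npy",dict(o),allow_pickle=True)
print(o["t"],[(round(d["score"],2),np.round(d["extent"],1).tolist()) for d in spot_in("crank_knob","wrist")][:3])
cv2.imwrite("pics/w56.png",np.vstack([cv2.resize(i,(400,300)) for i in(im,im2)])[...,::-1])
E
```

```text
[ 624.47685021 -129.49249205   51.28411039] -0.1575901719896323 [-0.1 -0.7  0.8]
[(-125, np.float64(-1.3)), (-124, np.float64(-1.4)), (-123, np.float64(-0.8)), (-122, np.float64(-1.4)), (-121, np.float64(-1.7)), (-120, np.float64(-2.1)), (-119, np.float64(-3.0)), (-118, np.float64(-5.0)), (-117, np.float64(-7.7)), (-116, np.float64(-10.3)), (-115, np.float64(-13.6))] [597.39931555  17.55754304  50.07196465] 23.15
24.6833
25.7167 [(0.59, [289.4, 169.5, 104.9, 38.2]), (0.41, [344.8, 153.0, 223.8, 182.4])]
```

View pics/w56.png

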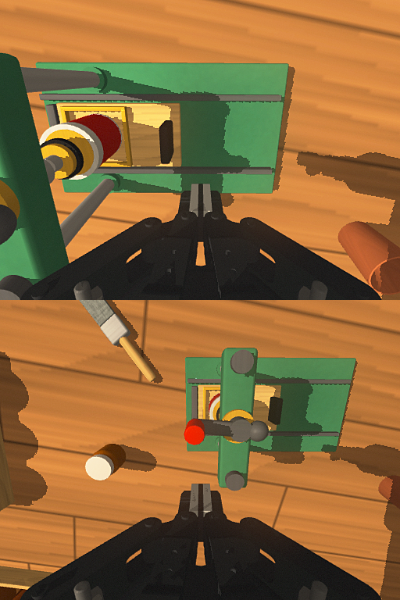

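```bash
python3 - <<'E'
from h import *
o=np.load("o6.npy",allow_pickle=True).item();C=cam("wrist",o);im=cv2.imread("pics/w6.png")[...,::-1].astype(int)
m=((im[...,0]>120)&(im[...,1]<50)&(im[...,2]<50)).astype(np.uint8)
n,l,s,c=cv2.connectedComponentsWithStats(m)
for i in range(1,n):
    if s[i,4]>60:
        e=[s[i,0]+s[i,2]/2,s[i,1]+s[i,3]/2,s[i,2],s[i,3]];q,f=fitcyl(C,e,11,235,275,[570,190]);d=q-PP[:2];print(s[i],q,f.round(1),np.hypot(*d),np.degrees(np.arctan2(d[1],d[0])))
print(o["tcp_pos"], proj(C,pw(PP,[[0,0,205],[0,0,233],[78,0,205],[-78,0,205]])))
E
```

```text
[236 152  26  33 632] [573.51989786 189.92471229] [ 0.  -0.2  1.8  2.9] 55.22221450355467 93.40527263900026
[548.09670545 179.66087064 343.22355077] [[303.31519769 161.81658759]
 [308.15981611 168.17640644]
 [307.77043046  81.07901976]
 [299.58490303 229.41685328]]
```

```bash
cat >> h.py <<'E'
AX=PP[:2]
def wind(a,z=241,speed=50):
    a_=np.radians(a);move_l([AX[0]+55*np.cos(a_),AX[1]+55*np.sin(a_),z],speed=speed);return state(a)
def state(a):
    o=get_obs();d=o["tcp_pos"][:2]-AX;aa=np.degrees(np.arctan2(d[1],d[0]));aa+=360*round((a-aa)/360)
    r=d/np.hypot(*d);F=o["wrist_force"]
    # resisting force: clockwise motion dir = (r_y,-r_x)
    return np.round([o["t"],a,aa,np.hypot(*d),-(F[0]*r[1]-F[1]*r[0]),F[:2]@r,F[2],o["grip_width"]],2)
E
python3 - <<'E'
from h import *
a=93.4;k=AX+55*np.array([np.cos(np.radians(a)),np.sin(np.radians(a))])
goto([k[0],k[1],310],[180,0,YAW]);grip(42)
move_l([k[0],k[1],241],speed=80);print(state(a))
grip(15,40);print(state(a))
for i in range(5):
    a-=10;print(wind(a).tolist())
E
```

```text
[27.6  93.4  92.85 55.07  0.2  -0.31 -0.22 41.7 ]
[27.91 93.4  92.88 55.83 -0.66  2.48  2.6  21.05]
[28.25, 83.4, 84.54, 56.12, 6.27, 2.79, 5.32, 21.27]
[28.59, 73.4, 74.71, 56.42, 5.64, 3.82, 6.08, 20.88]
[28.93, 63.4, 64.83, 56.69, 5.37, 4.3, 5.93, 20.79]
[29.28, 53.4, 55.04, 56.93, 5.07, 3.56, 4.0, 20.89]
[29.62, 43.4, 45.17, 57.12, 5.57, 3.31, 3.14, 21.13]
```

```bash
python3 - <<'E'
from h import *
a=43.4;n=0
while a>93.4-335:
    a-=10;s=wind(a);print(s.tolist())
    n=n+1 if s[4]>8.2 else 0
    if n==2: break
E
```

```text
[29.96, 33.4, 35.31, 57.22, 6.22, 5.28, 3.25, 20.99]
[30.3, 23.4, 25.4, 57.23, 5.65, 3.82, 2.7, 20.93]
[30.64, 13.4, 15.46, 57.17, 6.22, 4.62, 2.07, 20.73]
[30.98, 3.4, 5.48, 57.12, 6.23, 3.23, 1.94, 20.87]
[31.32, -6.6, -4.52, 56.93, 4.9, 3.29, 1.48, 21.14]
[31.67, -16.6, -14.47, 56.7, 4.66, 2.21, 1.05, 20.9]
[32.01, -26.6, -24.42, 56.42, 5.99, 1.13, 1.68, 21.14]
[32.35, -36.6, -33.63, 56.15, 7.4, 1.25, 1.16, 20.83]
[32.69, -46.6, -42.52, 55.82, 9.09, -0.27, -0.89, 20.93]
[33.03, -56.6, -52.32, 55.47, 10.45, 0.85, -0.41, 20.88]
```

```bash
python3 - <<'E'
from h import *
for a in(-66.6,-76.6,-86.6,-96.6,-106.6,-116.6,-124,-129.5): print(wind(a).tolist())
o=get_obs();im=get_image("side");cv2.imwrite("pics/s7.png",cv2.resize(im[170:320,150:310],(640,600),interpolation=cv2.INTER_CUBIC)[...,::-1])
E
```

```text
[33.38, -66.6, -62.15, 55.07, 9.88, -1.65, -0.89, 21.24]
[33.72, -76.6, -71.95, 54.68, 9.83, -2.28, -1.66, 20.98]
[34.06, -86.6, -81.77, 54.29, 10.3, -3.54, -1.92, 20.89]
[34.4, -96.6, -91.55, 53.97, 11.0, -2.99, -3.53, 21.05]
[34.74, -106.6, -101.34, 53.63, 11.56, -4.21, -3.38, 20.61]
[35.08, -116.6, -111.08, 53.35, 11.31, -5.42, -3.4, 20.63]
[35.38, -124.0, -118.13, 53.16, 11.6, -4.78, -4.27, 20.76]
[35.63, -129.5, -123.27, 53.05, 12.7, -6.23, -4.47, 20.92]
```

View pics/s7.png

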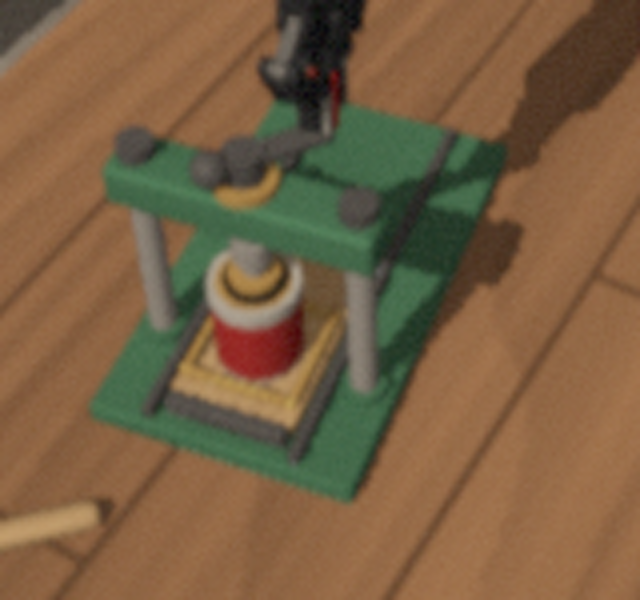

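The pad sits on the lid: the resistance stepped up about 4 N near -34°, then rose about 3 N over the following 89°. Now I release the grip and hand in.

```bash
python3 - <<'E'
from h import *
print(state(-129.5));grip(42);o=get_obs();print(np.round(o["wrist_force"],1))
p=o["tcp_pos"];move_l([p[0],p[1],330],speed=120);wait(.3)
o=get_obs();im=get_image("wrist");C=cam("wrist",o)
m=((im[...,0]>120)&(im[...,1]<50)&(im[...,2]<50)).astype(np.uint8)
n,l,s,c=cv2.connectedComponentsWithStats(m)
for i in range(1,n):
    if s[i,4]>60:
        e=[s[i,0]+s[i,2]/2,s[i,1]+s[i,3]/2,s[i,2],s[i,3]];q,f=fitcyl(C,e,11,235,275,p[:2]);d=q-AX;print(s[i],q,f.round(1),np.hypot(*d),np.degrees(np.arctan2(d[1],d[0])))
print(o["t"],np.round(o["wrist_force"],1))
E
```

```text
[  35.68 -129.5  -123.28   53.05   12.78   -5.21   -4.29   21.09]
[ 1.2 -0.6 -0.4]
[247 179  27  37 759] [546.99518446  90.06111063] [ 0.  -0.2  1.6  3.7] 53.75774596530864 -123.67134631733656
37.2083 [-0.3  0.4  0.3]
```

The crank stayed at about -123.7°, roughly 90° past contact, and the robot is clear of everything.

```bash
python3 -c "
from station import *
print(sign_off())"
```

```text
the job is handed in; nothing more can be done
None
```

The job is handed in: the red tin is in the nest, the tray is home, and the crank is let go about 90° past contact, judged from wrist force because pad force isn't readable; sign-off gave no verdict.

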